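# Seat a handpiece in a V-block for a run-out check and hold it down

## Robot

A 7-joint arm with a two-finger parallel gripper is mounted at the origin on the work surface. World frame = base frame: x ahead of the robot, y to its left, z up, the work surface at z = 0. Lengths are in m, angles in rad, forces in N, time in s.
With the tool pointing down it reaches from about 0.4 to 0.875 m from the base axis. Payload 4.4 kg.
Tool frame: the origin (TCP) lies on the centre line of the jaws, within the pads' length; the fingertips stand 19 mm ahead of it and the grasp point (between the pads) is the TCP (arm.tip_reach is the distance from the TCP to the fingertips, in m); z points along the fingers, y is the direction in which the jaws open and shut (so a half turn about z gives the same grasp; the last joint's range is limited). The gripper opens to 85 mm and grips with 20 to 120 N. Pads are 22 mm wide; open, the fingers measure 114 mm over their backs; the gripper's body (76 mm by 85 mm) begins 54 mm behind the grasp point. The pads swing forward as they close: fully open they stand 13 mm farther back than shut.
Start: joints at [1.045, 0.628, 0.038, 1.517, -0.027, 0.996, -0.02], TCP at [0.288, -0.582, 0.25] pointing down, gripper open.
Joint ranges: [-3.06, 3.06], [-0.37, 2.12], [-1.25, 1.32], [0.18, 2.47], [-1.1, 4.24], [0.23, 1.98], [-2.94, 2.94]. Speed limits (rad/s): [2.57, 2.57, 3.14, 3.14, 3.14, 3.14, 3.14].

## Interface

Orientations are given as a unit quaternion [w, x, y, z].
In Python, from plant import arm gives the robot as it stands.
- The arm moves only by the tool play_rows, never from a script. Its argument "targets" is a list of rows, each a list of 3 entries, a list of its own where there are three numbers: the finger opening in cm, from 0 to 8.54, then the shift along the tool's x, y, z in cm, then the turn about the tool's z in rad. In form: [[hand, [tx, ty, tz], twist], ...]. A call has 1 to 12 rows; each row shifts and turns the commanded pose from where the row before left it, along the tool's axes as they then stand; what a row does not reach is not made up. A row lasts 1/8 s, in which the tool goes at most 62.5 mm and 10.7 degrees, less where a joint would pass 70% of its speed; a pose out of reach is approached as far as the arm can. A call is refused whole if a number of a shift passes 6.25 or a number of a turn 0.188, either way. A call with a gripper value outside its range is refused whole. The fingers move at their own pace and stop on an object; the grip force is fixed at half the most. Time passes only in rows, so rows that do not move let the fingers close. It gives the time, the measured TCP pose, the force and the opening at its end, in the units of the state.
- arm.observe(): the state, without advancing time (a new reading comes with each control period).
- arm.camera(name): name is "scene" or "top" or "wrist"; returns a dict with "img" (384x512x3 uint8, blue, green, red), "mtx" (3x3 intrinsics, pixels), "R" (3x3) and "t" (3): a world point X has camera coordinates R X + t. Camera axes: x right, y down, z forward; pixel columns grow to the right and rows downward; lengths in m; the calibration is good to about 2 mm. The wrist camera is an equidistant fisheye: a pixel r from the principal point sees the ray r / f radians off the axis. A picture is of the moment at which its call begins. There is no depth.
- arm.job_done(): hands the job in, once; it reports no verdict.
Trained networks look in a picture, given as the dict that the camera call returned (one of the last four; its "shot" number tells which), for a name from the list of things; names that differ only in an ending like _2 or _b are one class to them, and where a whole thing is asked for, a point or a joint stands for the part that bears it (a point fixed in the world has none). Each returns a list of dicts, best first, with "p" (0 to 1); they miss things now and then, are a little off and sometimes report something else, mostly with a low value. They report only what shows in the picture. A call takes as long as a camera call. They do not tell look-alikes from the thing itself.
- arm.boxes_of(thing, picture): "position" ([column, row] in pixels, amid what is visible of it).
- arm.cut_out(thing, picture): "region" (384x512 bool, what is visible of it) and "position" ([column, row] in pixels, amid what is visible of it).
The state is a dict: "time": time; "qpos": joint angles; "joint_vel": joint speeds; "joint_efforts": joint torques, N m; "position": TCP position; "orientation": TCP orientation; "force": force on the tool from outside, world axes, zero at the start; "wrist_torque": the same for the moment, N m; "grip_width": finger opening in m.
Only numpy, scipy, OpenCV 4.12 (cv2) and the standard library are available. Lean on these libraries where they do the work, as an engineer would, in place of code of your own. Each camera call takes 0.05 s, during which the arm holds its last target. There are 200 camera calls.

## Task

Take the cordless handpiece that lies in the orange bay of the two-bay rest (due for a run-out check) and lay it in the V-block of the run-out stand, with its test pin resting on the dial gauge's upturned foot. Finish while still holding it, pressed gently but firmly down so that the barrel bears on both faces of the V along its length and the gauge foot is pushed down. Leave the handpiece in the green bay (already passed) and everything else on the table where it is.

Things in the scene. Friction and masses are not known exactly. Their poses are not given: they have to be found in the camera images.
- handpiece_pink: White cordless nail-drill handpiece, pink rear cap and ring, 166 mm, 0.16 kg. Origin on its axis, mid-barrel (and mass centre within 7 mm): grip here. x runs along the axis to the nose; it may roll about x. Barrel 26 mm diameter, x -55 to 55 mm; cap to -61; cone to 77; steel collet 9 mm diameter to 85; bare steel test pin 2.4 mm diameter to 105. The two differ only in colour.
- handpiece_blue: White cordless nail-drill handpiece, blue rear cap and ring, 166 mm, 0.16 kg. Origin on its axis, mid-barrel (and mass centre within 7 mm): grip here. x runs along the axis to the nose; it may roll about x. Barrel 26 mm diameter, x -55 to 55 mm; cap to -61; cone to 77; steel collet 9 mm diameter to 85; bare steel test pin 2.4 mm diameter to 105. The two differ only in colour.
- pink_pin (a point): The middle of the pink handpiece's test pin, on the axis, 95 mm ahead of the handpiece's origin.
- blue_pin (a point): The middle of the blue handpiece's test pin, on the axis, 95 mm ahead of the handpiece's origin.
- rest: Fixed two-bay handpiece rest: white base 125 x 190 x 8 mm, an orange and a green bay 110 mm apart. Origin under its centre, z up; x points as both handpieces' noses do. Each bay: two notched uprights 10 mm thick, 46 mm wide, 42 mm high, centred 45 mm ahead of and behind the bay's middle; the 80 mm gap between is free for fingers. A handpiece lifts straight up out.
- bay_due (a point): The orange bay: the point on the axis of a handpiece lying there, 45 mm above the table, midway between the bay's two uprights. Which of the two handpieces lies here changes from start to start.
- bay_passed (a point): The green bay: the same point of the other bay.
- stand: Fixed run-out stand: dark base 225 x 90 x 12 mm, a steel V-block 86 x 64 mm, top 86 mm above the table, a dial gauge. Origin underneath, below the V-block's middle, z up; x runs along the V towards the gauge. A slot for the fingers, 54 mm wide, cuts across the V-block down to 48 mm above the table; V is left at 27 to 43 mm either side along x. Gauge bracket 72 mm high.
- v_axis (a point): The point on the axis of a fully seated 26 mm barrel, 88 mm above the table, at the V-block's middle. With the handpiece's origin here and its nose towards the gauge the middle of the test pin is over the gauge foot; 8 mm along the axis either way still does.
- v_left: The V-block's sloping face on the stand's +y side (both ends): 45 degrees, rigid polished steel, slippery (friction about 0.15). A barrel held off to one side bears on one face only until it is eased across. Origin and axes as the stand.
- v_right: The V-block's sloping face on the stand's -y side (both ends), the other one of the 90 degree V. Origin and axes as the stand.
- gauge_foot (a joint): The dial gauge's foot: 0 when free, grows downward in m, 6 mm of travel; its spring pushes up with about 0.4 N when free and 0.7 N at 3 mm. A seated test pin pushes it down by 3 mm (the red needle then turns by 108 degrees).
- gauge_tip (a point): The centre of the foot's flat round top, 10 mm in diameter, 95 mm along the stand's x axis from its origin; when free it is 89.8 mm above the table.
- spray_bottle: Bystander: white spray bottle with a blue head, 54 mm in diameter, 157 mm high, standing. Origin under its centre.
- bur_block: Bystander: aluminium block 50 x 90 x 22 mm holding ten upright burs, 48 mm high in all. Origin under its centre.
- nail_file: Bystander: pink nail file 178 x 28 x 6 mm, lying flat. Origin under its centre.
- nail_brush: Bystander: pink-backed nail brush 105 x 34 x 29 mm. Origin under its centre.
- jar: Bystander: amber glass jar, 60 mm in diameter, 75 mm high. Origin under its centre.
- caliper: Bystander: yellow plastic caliper 150 mm long, 8 mm thick, lying flat. Origin under the middle of its bar.
Not all that is in view belongs to the job. Leave any black or turquoise look-alike of the handpiece_pink alone.

How it is judged:
By the outcome, as a careful person would: the job done as asked, in the order asked, and still so for the second after the job is handed in, while the arm keeps its last pose, push and grip.
It also fails if it takes over 40 s, if anything falls off the work surface, if the arm or the gripper's body presses on something with over 40 N, if the wrist force passes 120 N, or if a joint passes its speed limit or range.

## Working session

There is one attempt and no reset: what is moved stays moved. The work goes in short steps, Python scripts to look and compute and a tool call to move; the robot and the scene stay as the last step left them, time stands still between calls to the robot, and variables do not carry over. Pictures are saved under pics/ and viewed, about 8 in all and at most 12, crops included, and the job is handed in when it is done.

Besides the shell and the picture viewer there is one more tool, called after ">>>" by a JSON object that holds its "name" and its "arguments". play_rows: Moves the arm, as the interface text tells. Its arguments: {"type":"object","properties":{"targets":{"type":"array","items":{"type":"array"}}},"required":["targets"]}

```bash
mkdir -p pics; ls; python3 - <<'E'
from plant import arm
import cv2
s=arm.observe(); print({k:s[k] for k in('time','position','orientation','force','grip_width')})
a=arm.camera("scene");b=arm.camera("top")
cv2.imwrite("pics/s1.png",a["img"]);cv2.imwrite("pics/t1.png",b["img"])
for n,c in(("scene",a),("top",b)):
  print(n,c["mtx"].tolist(),c["R"].round(4).tolist(),c["t"].round(4).tolist())
  for th in("handpiece_pink","handpiece_blue","rest","stand","gauge_tip","pink_pin","blue_pin","v_left","v_right","bay_due","v_axis","gauge_foot"):
    try: print(th,[(round(d["p"],2),[round(float(x)) for x in d["position"]]) for d in arm.boxes_of(th,c)][:3])
    except Exception as e: print(th,e)
E
```

```text
pics
{'time': 0.0, 'position': array([ 0.28820036, -0.58190998,  0.24934294]), 'orientation': array([-9.81472747e-04,  9.73685784e-01,  2.27892458e-01, -2.39932852e-04]), 'force': array([-0.8833078 ,  0.3680788 , -0.37619861]), 'grip_width': 0.08595172909159898}
scene [[387.8357785985858, 0.0, 257.5806456312061], [0.0, 387.8357785985858, 192.6994013484124], [0.0, 0.0, 1.0]] [[0.5013, 0.8652, -0.0084], [0.7502, -0.4395, -0.494], [-0.4311, 0.2413, -0.8694]] [-0.2782, -0.3282, 1.5863]
handpiece_pink [(0.72, [279, 113]), (0.61, [277, 235]), (0.58, [201, 256])]
handpiece_blue [(0.56, [311, 173]), (0.37, [374, 164])]
rest [(0.57, [321, 190])]
stand [(0.94, [202, 256])]
gauge_tip [(0.48, [374, 164])]
pink_pin [(0.87, [329, 199]), (0.52, [276, 238])]
blue_pin [(0.65, [312, 171])]
v_left [(0.49, [221, 251]), (0.37, [320, 199])]
v_right []
bay_due [(0.95, [317, 192])]
v_axis [(0.91, [200, 257]), (0.72, [132, 308])]
gauge_foot []
top [[407.6724386256374, 0.0, 247.95309224786797], [0.0, 407.6724386256374, 189.893386624893], [0.0, 0.0, 1.0]] [[-0.0102, -0.9999, 0.0003], [-0.998, 0.0101, -0.063], [0.063, -0.001, -0.998]] [0.0498, 0.4755, 1.4395]
handpiece_pink [(0.54, [198, 144]), (0.54, [172, 269]), (0.52, [255, 142])]
handpiece_blue [(0.62, [191, 175]), (0.5, [321, 158])]
rest [(0.77, [194, 164])]
stand [(0.69, [324, 155])]
gauge_tip []
pink_pin [(0.87, [195, 147]), (0.61, [255, 142]), (0.61, [172, 272])]
blue_pin [(0.5, [189, 179])]
v_left [(0.44, [325, 145]), (0.22, [268, 94])]
v_right [(0.5, [323, 156])]
bay_due [(0.9, [193, 167])]
v_axis []
gauge_foot [(0.65, [322, 156])]
```

```bash
python3 - <<'E'
import cv2,numpy as np
t=cv2.imread("pics/t1.png")
cv2.imwrite("pics/t1c.png",cv2.resize(t[70:300,110:410],(780,598),interpolation=cv2.INTER_CUBIC))
E
```

```text
(no output)
```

View pics/t1c.png

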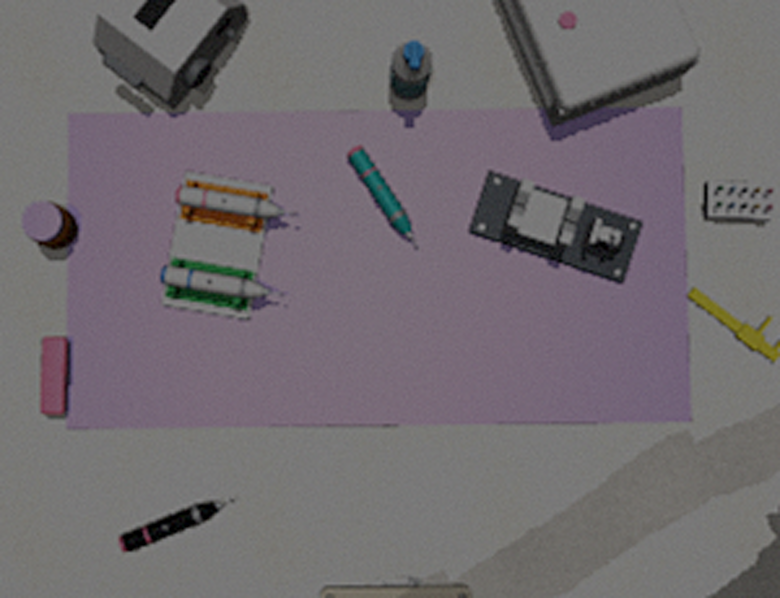

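View pics/s1.png

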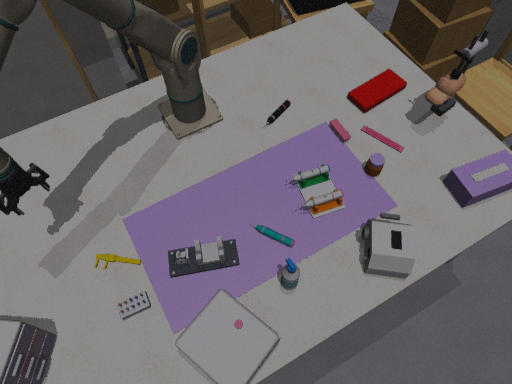

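The top picture shows the pink handpiece in the orange bay (full-image about 198,147) with its nose to the right. Blue is in the green bay (191,178), the turquoise look-alike is at (257,145), and the stand is at (324,156) with its gauge on the right (343,162). The scene view agrees.

```bash
cat > h.py <<'E'
import numpy as np,cv2
def ray(c,px,fish=False):
    m=c["mtx"];x=(px[0]-m[0,2])/m[0,0];y=(px[1]-m[1,2])/m[1,1]
    if fish:
        r=np.hypot(x,y);d=np.array([x/r*np.sin(r),y/r*np.sin(r),np.cos(r)]) if r>1e-9 else np.array([0,0,1.])
    else: d=np.array([x,y,1.])
    return -c["R"].T@c["t"],c["R"].T@d
def at_z(c,px,z,fish=False):
    o,d=ray(c,px,fish);return o+d*(z-o[2])/d[2]
def proj(c,X,fish=False):
    p=c["R"]@np.asarray(X)+c["t"];m=c["mtx"]
    if fish:
        r=np.hypot(p[0],p[1]);th=np.arctan2(r,p[2]);u=p[:2]/r*th
    else:u=p[:2]/p[2]
    return np.array([u[0]*m[0,0]+m[0,2],u[1]*m[1,1]+m[1,2]])
E
python3 - <<'E'
from plant import arm
from h import *
c=arm.camera("top");s=arm.camera("scene")
for n,k,z in(("top",c,.006),("scene",s,.006)):
  im=k["img"]; g=im.max(2)
  for d in arm.cut_out("stand",k)[:1]:
    r=d["region"].astype(np.uint8);R=cv2.minAreaRect(cv2.findNonZero(r));print(n,"stand region",R,[at_z(k,p,.012)[:2].round(3).tolist() for p in cv2.boxPoints(R)])
  for th in ("handpiece_pink","handpiece_blue"):
   for d in arm.cut_out(th,k)[:4]:
    r=d["region"];p=np.argwhere(r)[:,::-1].astype(float)
    W=np.array([at_z(k,q,.045)[:2] for q in p]);m=W.mean(0);u,S,v=np.linalg.svd(W-m);t=(W-m)@v[0]
    print(n,th,round(d["p"],2),len(p),[round(x) for x in d["position"]],"mean",m.round(3),"dir",v[0].round(3),"ext",t.min().round(3),t.max().round(3))
# stand corners by hand from the top crop
for q in((490,170),(642,220),(625,283),(470,233)):
  print(at_z(c,(110+q[0]/2.6,70+q[1]/2.6),.012)[:2].round(3))
E
```

```text
top stand region ((322.8065490722656, 156.1569366455078), (63.99138641357422, 27.42487907409668), 19.98310661315918) [[0.589, -0.1], [0.682, -0.136], [0.601, -0.35], [0.508, -0.314]]
top handpiece_pink 0.63 302 [195, 145] mean [0.626 0.225] dir [-0.176 -0.984] ext -0.07 0.081
top handpiece_pink 0.61 307 [172, 269] mean [0.195 0.306] dir [ 0.349 -0.937] ext -0.068 0.077
top handpiece_pink 0.49 262 [254, 143] mean [0.641 0.017] dir [-0.841 -0.541] ext -0.069 0.076
top handpiece_blue 0.74 266 [186, 177] mean [0.519 0.246] dir [-0.189 -0.982] ext -0.066 0.07
scene stand region ((201.83299255371094, 255.414794921875), (30.659936904907227, 70.25950622558594), 79.4608154296875) [[0.496, -0.322], [0.57, -0.102], [0.673, -0.137], [0.599, -0.347]]
scene handpiece_pink 0.87 337 [275, 239] mean [0.656 0.008] dir [0.854 0.52 ] ext -0.075 0.067
scene handpiece_pink 0.81 273 [323, 196] mean [0.624 0.228] dir [-0.171 -0.985] ext -0.065 0.071
scene handpiece_pink 0.68 140 [278, 110] mean [0.209 0.295] dir [ 0.389 -0.921] ext -0.064 0.067
scene handpiece_pink 0.29 304 [313, 173] mean [0.515 0.243] dir [-0.169 -0.986] ext -0.073 0.078
scene handpiece_blue 0.83 236 [315, 173] mean [0.516 0.25 ] dir [-0.181 -0.984] ext -0.065 0.075
[ 0.671 -0.139]
[ 0.599 -0.348]
[ 0.512 -0.322]
[ 0.584 -0.11 ]
```

>>> {"name": "play_rows", "arguments": {"targets": [[8.5,[0,0,0],-0.187],[8.5,[0,0,0],-0.187],[8.5,[0,0,0],-0.187],[8.5,[0,0,0],-0.187],[8.5,[0,0,0],-0.187],[8.5,[5.7,1.2,0],0],[8.5,[5.7,1.2,0],0],[8.5,[5.7,1.2,0],0],[8.5,[5.7,1.2,0],0],[8.5,[5.7,1.2,0],0],[8.5,[5.7,1.2,0],0],[8.5,[5.7,1.2,0],0]]}}

```text
time: 3.2
position: [0.4418, -0.2028, 0.2507]
orientation: [0.001, 0.767, 0.642, 0.0]
force: [0.3, -0.9, 0.1]
grip_width: 0.0849
```

>>> {"name": "play_rows", "arguments": {"targets": [[8.5,[5.7,1.3,0],0],[8.5,[5.7,1.3,0],0],[8.5,[5.7,1.3,0],0],[8.5,[5.7,1.3,0],0],[8.5,[5.7,1.3,0.5],0],[8.5,[5.7,1.3,1.5],0],[8.5,[5.7,1.3,1.5],0],[8.5,[5.7,1.3,1.5],0],[8.5,[0,0,0],0]]}}

```text
time: 4.32
position: [0.6223, 0.233, 0.1984]
orientation: [-0.002, 0.764, 0.645, 0.0]
force: [-0.3, -1.5, 0.8]
grip_width: 0.0848
```

```bash
python3 - <<'E'
from plant import arm
from h import *
s=arm.observe();print(s["position"].round(4),s["orientation"].round(4))
c=arm.camera("wrist");np.savez("w1.npz",**c)
print(c["mtx"].round(1).tolist(),(-c["R"].T@c["t"]).round(3),c["R"].round(3).tolist())
im=c["img"].copy()
h=np.array([-.175,-.985,0])
for o in((.626,.233,.045),):
  for x in(-.061,0,.055,.085,.105):
    p=proj(c,np.array(o)+h*x,True);print(x,p.round(1))
big=cv2.resize(im,(768,576),interpolation=cv2.INTER_CUBIC)
for x in(-.061,0,.055,.085,.105): cv2.circle(big,tuple((proj(c,np.array(o)+h*x,True)*1.5).astype(int)),3,(0,0,255),1)
cv2.imwrite("pics/w1.png",big)
for th in("handpiece_pink","bay_due","pink_pin","rest"):print(th,[(round(d["p"],2),[round(x,1) for x in d["position"]]) for d in arm.boxes_of(th,c)][:3])
E
```

```text
[0.6223 0.233  0.1984] [-2.100e-03  7.641e-01  6.450e-01  4.000e-04]
[[297.3, 0.0, 257.6], [0.0, 297.3, 195.0], [0.0, 0.0, 1.0]] [0.634 0.299 0.324] [[0.986, -0.168, -0.003], [-0.161, -0.951, 0.265], [-0.048, -0.26, -0.964]]
-0.061 [262.8 121. ]
0 [262.1 184.8]
0.055 [261.5 237.5]
0.085 [261.2 263.3]
0.105 [260.9 279.3]
handpiece_pink [(0.93, [327.3, 310.7]), (0.62, [263.5, 188.8])]
bay_due [(0.64, [215.8, 174.8])]
pink_pin [(0.87, [259.4, 194.1]), (0.86, [328.6, 313.2])]
rest [(0.78, [215.5, 172.3]), (0.3, [197.0, 2.8])]
```

View pics/w1.png

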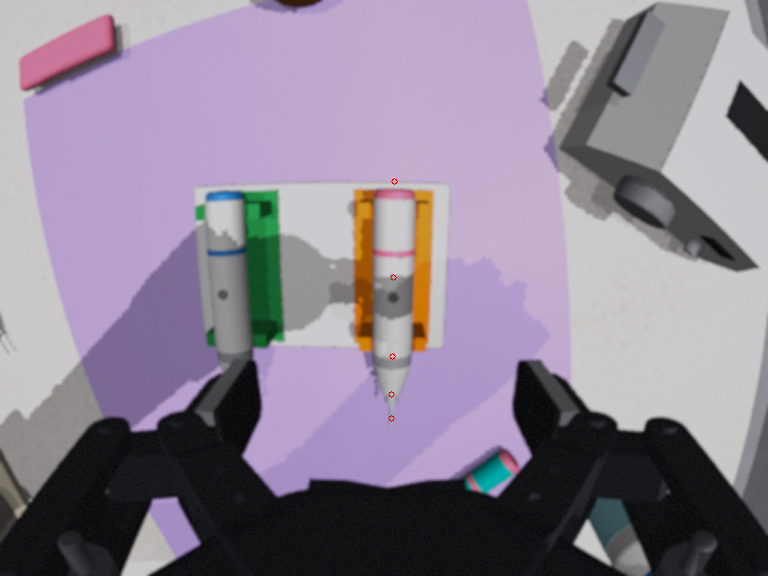

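The pink handpiece lies along image column 393 (enlarged), from its cap at row 190 to its pin tip at about row 420. That agrees with the prediction laterally, and it sits about 3 mm further forward. Descending now.

>>> {"name": "play_rows", "arguments": {"targets": [[8.5,[-0.25,0.35,3],0],[8.5,[0,0,3],0],[8.5,[0,0,3],0],[8.5,[0,0,3],0],[8.5,[0,0,2],0],[8.5,[0,0,1.3],0],[8.5,[0,0,0],0],[2.0,[0,0,0],0],[2.0,[0,0,0],0],[2.0,[0,0,0],0],[2.0,[0,0,0],0],[2.0,[0,0,0],0]]}}

```text
time: 6.08
position: [0.6245, 0.2241, 0.0482]
orientation: [-0.001, 0.766, 0.642, -0.001]
force: [-5.1, 0.4, 6.8]
grip_width: 0.0237
```

>>> {"name": "play_rows", "arguments": {"targets": [[2.0,[0,0,-1],0],[2.0,[0,0,-2.5],0],[2.0,[0,0,-3],0],[2.0,[0,0,-3],0],[2.0,[0,0,-3],0],[2.0,[0,0,-3],0],[2.0,[0,0,0],0],[2.0,[0,0,0],0]]}}

```text
time: 7.08
position: [0.6258, 0.2228, 0.2015]
orientation: [-0.0, 0.767, 0.642, -0.001]
force: [-0.8, 0.5, -1.8]
grip_width: 0.0245
```

```bash
python3 - <<'E'
from plant import arm
from h import *
s=arm.observe();print(s["position"].round(4),s["orientation"].round(4),s["force"].round(2),s["wrist_torque"].round(3),s["grip_width"])
c=arm.camera("wrist");np.savez("w2.npz",**c)
cv2.imwrite("pics/w2.png",cv2.resize(c["img"],(768,576),interpolation=cv2.INTER_CUBIC))
E
```

```text
[0.6258 0.2228 0.2015] [-1.000e-04  7.666e-01  6.422e-01 -7.000e-04] [-0.79  0.51 -1.84] [-0.021  0.005 -0.028] 0.024482428602986873
```

View pics/w2.png

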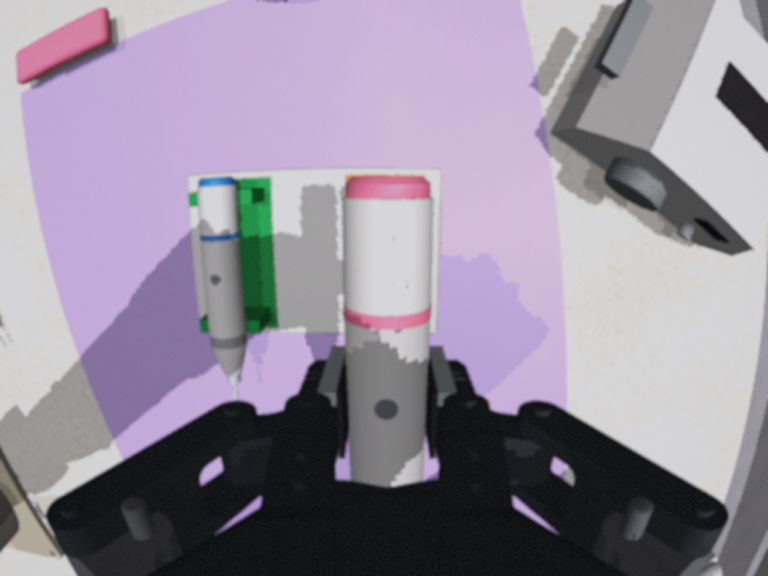

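Held: the barrel is between the pads, with the cap's rear edge at about (387,178) enlarged. Now I'll measure the along-axis grip offset and find the stand more accurately.

```bash
python3 - <<'E'
from plant import arm
from h import *
s=arm.observe();P=s["position"]
w=dict(np.load("w2.npz"))
q=s["orientation"];ph=2*np.arctan2(q[2],q[1]);tx=np.array([np.cos(ph),np.sin(ph)])
ty=np.array([tx[1],-tx[0]])
print("phi",np.degrees(ph))
for z in(.195,.199,.205):
  for px in((387,178),(387,318)):
    X=at_z(w,np.array(px)/1.5,z,True);d=X[:2]-P[:2];print(z,px,X.round(4),"tool x,y",(d@tx).round(4),(d@ty).round(4))
# camera placement relative to TCP
print("cam rel",(-w["R"].T@w["t"]-P).round(3))
# side tilt from scene view
t=cv2.imread("pics/t1.png")[120:190,285:362]
cv2.imwrite("pics/st.png",cv2.resize(t,None,fx=8,fy=8,interpolation=cv2.INTER_CUBIC))
E
```

```text
phi 79.91140990319178
0.195 (387, 178) [0.6373 0.2871 0.195 ] tool x,y 0.0655 0.0003
0.195 (387, 318) [0.6298 0.2449 0.195 ] tool x,y 0.0226 0.0003
0.199 (387, 178) [0.6373 0.2872 0.199 ] tool x,y 0.0655 0.0003
0.199 (387, 318) [0.63   0.2463 0.199 ] tool x,y 0.024 0.0003
0.205 (387, 178) [0.6373 0.2873 0.205 ] tool x,y 0.0656 0.0003
0.205 (387, 318) [0.6304 0.2483 0.205 ] tool x,y 0.026 0.0003
cam rel [0.012 0.066 0.125]
```

View pics/st.png

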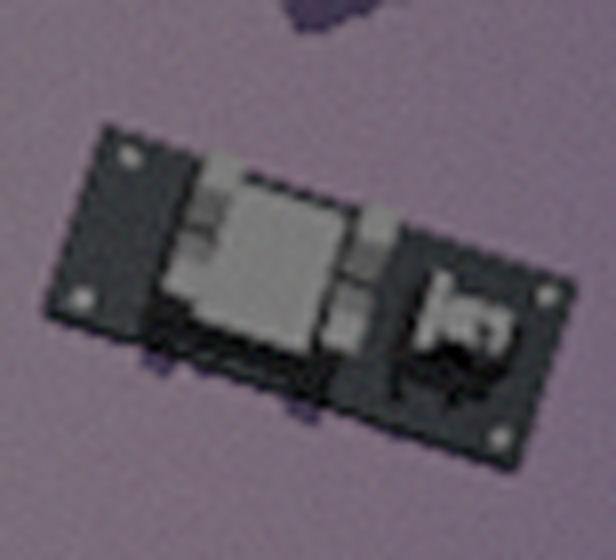

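```bash
python3 - <<'E'
from plant import arm
from h import *
c=arm.camera("top")
f=lambda q,z:at_z(c,(285+(q[0]+.5)/8-.5,120+(q[1]+.5)/8-.5),z)[:2]
B=np.array([f(q,.012) for q in((108,125),(577,285),(515,470),(48,315))])
print(B.round(4).tolist(),[np.linalg.norm(B[i]-B[i-1]).round(4) for i in range(4)])
ax=(B[1]-B[0]+B[2]-B[3]);ax/=np.linalg.norm(ax);n=np.array([-ax[1],ax[0]]);ctr=B.mean(0)
print("centre",ctr.round(4),"yaw",np.degrees(np.arctan2(ax[1],ax[0])))
for q in((222,172),(188,280),(378,222),(345,328)):
  d=f(q,.086)-ctr;print("V top",q,(d@ax).round(4),(d@n).round(4))
for q in((450,310),(460,325)):
  d=f(q,.08)-ctr;print("gauge",(d@ax).round(4),(d@n).round(4))
E
```

```text
[[0.6719, -0.1377], [0.5972, -0.3471], [0.514, -0.3171], [0.586, -0.1092]] [np.float64(0.0905), np.float64(0.2224), np.float64(0.0884), np.float64(0.22)]
centre [ 0.5923 -0.2278] yaw -109.37334352050586
V top (222, 172) -0.0629 0.0248
V top (188, 280) -0.0621 -0.0241
V top (378, 222) 0.0069 0.0258
V top (345, 328) 0.0077 -0.0221
gauge 0.0487 0.0009
gauge 0.0548 -0.0038
```

>>> {"name": "play_rows", "arguments": {"targets": [[2.0,[0,0,0],0.162],[2.0,[-4,0.1,0],0],[2.0,[-5,0.1,0],0],[2.0,[-5,0.1,0],0],[2.0,[-5,0.1,0],0],[2.0,[-5,0.1,0],0],[2.0,[-5,0.1,0],0],[2.0,[-4.4,0.1,0],0],[2.0,[0,0,0],0],[2.0,[0,0,0],0]]}}

```text
time: 8.43
position: [0.5221, -0.0935, 0.2017]
orientation: [-0.001, 0.816, 0.578, 0.0]
force: [0.6, 0.4, -2.3]
grip_width: 0.0241
```

```bash
python3 - <<'E'
from plant import arm
from h import *
s=arm.observe();print(s["position"].round(4),s["orientation"].round(4),s["force"].round(2),s["grip_width"])
c=arm.camera("wrist");np.savez("w3.npz",**c)
big=cv2.resize(c["img"],(768,576),interpolation=cv2.INTER_CUBIC)
V=np.array([.6015,-.2018]);ax=np.array([-.3318,-.9434]);n=np.array([.9434,-.3318])
for a in(-43,-27,27,43):
  for b in(-32,0,32):
    p=proj(c,[*(V+ax*a/1e3+n*b/1e3),.086 if b else .0696],True);cv2.circle(big,tuple((p*1.5).astype(int)),2,(0,0,255),1)
p=proj(c,[*(V+ax*.095),.0898],True);print("tip",p*1.5);cv2.circle(big,tuple((p*1.5).astype(int)),3,(255,0,255),1)
cv2.imwrite("pics/w3.png",big)
E
```

```text
[ 0.5221 -0.0935  0.2017] [-7.000e-04  8.160e-01  5.781e-01  0.000e+00] [ 0.57  0.41 -2.35] 0.024122670340162147
tip [535.24079752 515.23100184]
```

View pics/w3.png

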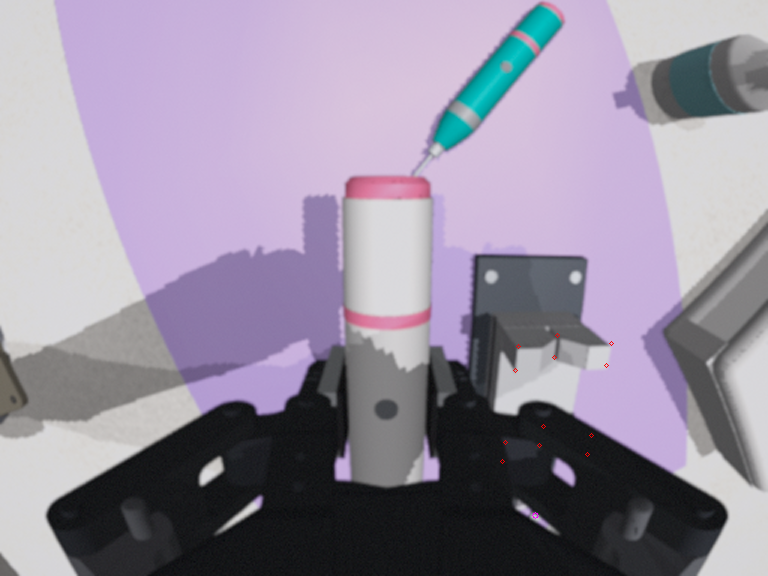

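The wrist view shows the rear V part at (517–610, 335–367) and its notch at (556,345), enlarged. The predicted dots lie on it to about 1 px, so the stand estimate stands. Next, above the V.

>>> {"name": "play_rows", "arguments": {"targets": [[2.0,[-2,2.8,0],0],[2.0,[-3,4.1,0],0],[2.0,[-3,4.1,1],0],[2.0,[0,0.1,3],0],[2.0,[0,0,3],0],[2.0,[0,0,0],0],[2.0,[0,0,0],0]]}}

```text
time: 9.35
position: [0.6015, -0.2053, 0.1332]
orientation: [0.0, 0.815, 0.579, 0.001]
force: [1.1, 0.2, -1.6]
grip_width: 0.024
```

```bash
python3 - <<'E'
from plant import arm
from h import *
s=arm.observe();P=s["position"];q=s["orientation"];print(P.round(4),q.round(4),s["force"].round(2),s["wrist_torque"].round(3),s["grip_width"])
ph=2*np.arctan2(q[2],q[1]);tx=np.array([np.cos(ph),np.sin(ph)]);ty=np.array([tx[1],-tx[0]])
d=np.array([.600,-.206])-P[:2];print("phi",np.degrees(ph),"to go",d@tx*100,d@ty*100)
c=arm.camera("scene");w=arm.camera("wrist")
for o in(c,): 
  im=o["img"][215:295,150:260];cv2.imwrite("pics/s2.png",cv2.resize(im,None,fx=7,fy=7,interpolation=cv2.INTER_CUBIC))
cv2.imwrite("pics/w4.png",cv2.resize(w["img"],(768,576)))
E
```

```text
[ 0.6015 -0.2053  0.1332] [4.000e-04 8.154e-01 5.788e-01 7.000e-04] [ 1.09  0.18 -1.56] [-0.009 -0.006 -0.028] 0.023956427109763045
phi 70.73718150053166 to go -0.11445488396691285 -0.11762765981634436
```

View pics/s2.png

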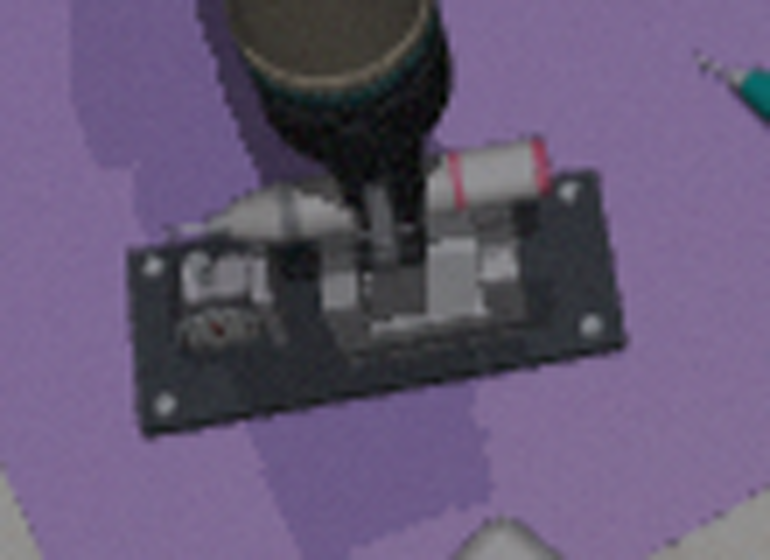

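The scene view shows the handpiece over the V, with its nose towards the gauge. The cap end is at crop (543,165) and the pin tip at about (175,230). I'll check the pitch against a level axis.

```bash
python3 - <<'E'
from plant import arm
from h import *
c=arm.camera("scene");P=arm.observe()["position"]
u=np.array([.3300,.9440,0])
O=np.array([*P[:2],P[2]-.003])+u*.0045
for x in(-.061,0,.055,.085,.105):
  p=proj(c,O-u*x);print(x,((p-[150,215])*7+3).round(0))
p=proj(c,O-u*.105+[0,0,.005]);print("tip +5mm",((p-[150,215])*7+3).round(0))
E
```

```text
-0.061 [543. 168.]
0 [402. 193.]
0.055 [274. 216.]
0.085 [204. 228.]
0.105 [157. 237.]
tip +5mm [154. 232.]
```

>>> {"name": "play_rows", "arguments": {"targets": [[2.0,[-0.1,-0.12,1],0],[2.0,[0,0,1],0],[2.0,[0,0,0.8],0],[2.0,[0,0,0.4],0],[2.0,[0,0,0],0],[2.0,[0,0,0],0]]}}

```text
time: 10.25
position: [0.5991, -0.207, 0.1005]
orientation: [0.0, 0.816, 0.578, 0.0]
force: [-0.8, 0.9, -2.1]
grip_width: 0.0239
```

>>> {"name": "play_rows", "arguments": {"targets": [[2.0,[0,0,0.3],0],[2.0,[0,0,0.3],0],[2.0,[0,0,0.2],0],[2.0,[0,0,0],0],[2.0,[0,0,0],0]]}}

```text
time: 10.88
position: [0.5989, -0.207, 0.0924]
orientation: [0.0, 0.816, 0.578, 0.0]
force: [0.2, 0.1, -0.9]
grip_width: 0.024
```

>>> {"name": "play_rows", "arguments": {"targets": [[2.0,[0,0,0.1],0],[2.0,[0,0,0.1],0],[2.0,[0,0,0],0],[2.0,[0,0,0],0]]}}

```text
time: 11.38
position: [0.5991, -0.2071, 0.0912]
orientation: [0.0, 0.816, 0.578, 0.0]
force: [-2.0, -0.3, 6.4]
grip_width: 0.024
```

>>> {"name": "play_rows", "arguments": {"targets": [[2.0,[0,-0.03,0.1],0],[2.0,[0,0,0],0],[2.0,[0,0,0],0],[2.0,[0,0,0],0]]}}

```text
time: 11.88
position: [0.5991, -0.2071, 0.0911]
orientation: [0.001, 0.816, 0.578, 0.0]
force: [-3.0, -0.8, 10.7]
grip_width: 0.0244
```

```bash
cat > st.py <<'E'
from plant import arm
from h import *
def st():
  F=[];T=[];P=[]
  for i in range(3):
    c=arm.camera("scene");s=arm.observe();F.append(s["force"]);T.append(s["wrist_torque"]);P.append(s["position"])
  F=np.mean(F,0);T=np.mean(T,0);P=np.mean(P,0)
  R=np.array([[-.331,-.9435,0],[.9435,-.331,0],[0,0,1]])
  V=np.array([.6015,-.2018,.088])
  print("t",round(s["time"],2),"F stand",(R@F).round(2),"T stand",(R@T).round(3),"TCP in stand mm",(R@(P-V)*1e3).round(2),s["orientation"].round(4),round(s["grip_width"],4))
  return c
E
python3 -c "from st import st;st()"
```

```text
t 12.03 F stand [ 0.17 -2.97 11.17] T stand [-0.634 -0.115  0.127] TCP in stand mm [ 5.78 -0.49  3.11] [8.000e-04 8.159e-01 5.782e-01 3.000e-04] 0.0242
```

>>> {"name": "play_rows", "arguments": {"targets": [[2.0,[0,-0.05,0],-0.01],[2.0,[0,0,0],0],[2.0,[0,0,0],0],[2.0,[0,0,0],0]]}}

```text
time: 12.52
position: [0.5991, -0.2071, 0.0911]
orientation: [0.001, 0.813, 0.582, 0.001]
force: [-1.7, 0.7, 9.9]
grip_width: 0.0245
```

```bash
python3 -c "from st import st;st()"
```

```text
t 12.68 F stand [ 0.24 -2.22  9.84] T stand [-0.416 -0.068 -0.178] TCP in stand mm [ 5.77 -0.49  3.11] [1.100e-03 8.134e-01 5.817e-01 8.000e-04] 0.0241
```

>>> {"name": "play_rows", "arguments": {"targets": [[2.0,[0,-0.1,0.1],0.006],[2.0,[0,0,0],0],[2.0,[0,0,0],0],[2.0,[0,0,0],0]]}}

```text
time: 13.18
position: [0.5991, -0.2071, 0.0911]
orientation: [0.002, 0.815, 0.58, 0.001]
force: [-2.6, 1.0, 15.4]
grip_width: 0.0243
```

```bash
python3 - <<'E'
from st import *
c=st()
im=c["img"][225:285,155:250];cv2.imwrite("pics/s3.png",cv2.resize(im,None,fx=8,fy=8,interpolation=cv2.INTER_CUBIC))
E
```

```text
t 13.32 F stand [ 0.66 -2.08 14.51] T stand [-0.409 -0.139 -0.042] TCP in stand mm [ 5.77 -0.52  3.06] [0.002  0.8149 0.5796 0.0014] 0.0243
```

View pics/s3.png

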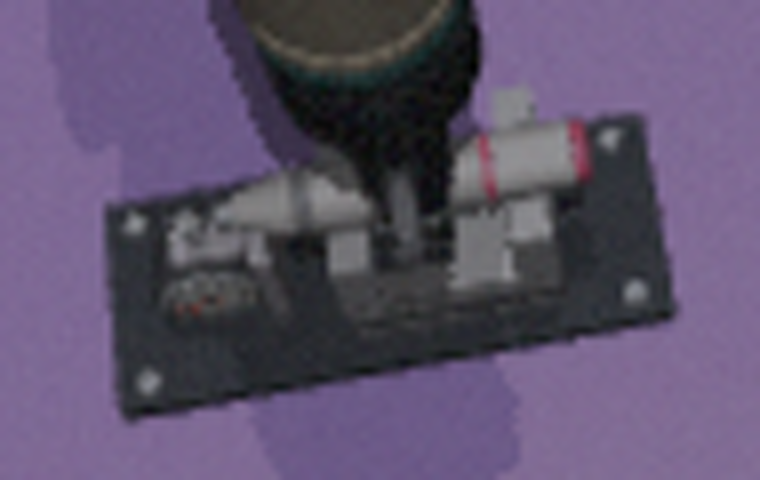

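The handpiece is seated: the nose is over the gauge and the needle has moved from its first position. Load is near balanced across both faces and both ends, and the pose stopped changing as I pressed.

```bash
python3 -c "
from plant import arm
print(arm.job_done())"
```

```text
the job is handed in; nothing more can be done
None
```

The pink handpiece, which was the one in the orange bay, now lies in the V-block with its nose towards the gauge. The arm is still holding it and pressing it down. I handed the job in at about 13.3 s.

**Last checks:**
- **Seating:** the tool height stayed at 91.1 mm while I pressed further, which matches a seated barrel. The handpiece hangs about 3 mm below the tool centre.
- **Press force:** about 14.5 N upward on the tool, plus about 2 N of carried weight.
- **Both faces and both ends:** the sideways force was only about 2 N and the twist about zero, so both faces of the V and both ends appear to bear. Easing it across left about 2 N towards the stand's -y side that I could not remove.
- **Gauge:** the handpiece sits about 1 mm from the nominal spot along the axis, where 8 mm is allowed. The red needle had clearly turned, but I did not measure its angle.
- **Bystanders:** I did not touch the blue handpiece, the turquoise one or anything else on the table as far as I could tell. I took no final overview picture to confirm this.

Two early readings disagreed. The handpiece's position along its axis came out 1 to 5 mm apart depending on whether I used the cap or the pin tip. I measured it again once it was in the grip, found a 4.5 mm offset, and corrected the placement for it.

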